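# Add the last cell to a battery module and close the stacking clamp

### The job

Take the blue battery cell out of the leaning rack, stand it upright in the free space of the module clamp beside the row of cells and let go; then push the clamp's follower up until the four cells stand face to face and its yellow sprung pad is pressed roughly half way in, never fully home. The thin cans dent: grip the cell with less than 50 N, set it down without dropping it, and do not tip the row over. Leave the bottle, the tub and the nut driver where they are.

Things in the scene. Friction and masses are not known exactly. Their poses are not given: they have to be found in the camera images.
- loose_cell: blue prismatic battery cell, black top: body 148 (its x) x 26 (its y) x 88 mm (its z), metal terminals up to z = 107; about 0.7 kg. Origin: centre of its underside. Starts in the rack leaning 25 degrees toward the robot (its z axis runs up and toward the robot, broad faces up-away and down-near). Grip it across the 26 mm at mid length, pads in its upper half (z 45 to 85)
- lean_rack: grey steel stand, x = -50 to 100, y = +-92 mm, fixed; origin on the bench, z up, +x away from the robot. The cell stands on a ledge tilted 25 degrees, its near face on two rests at y = +-(44 to 80) mm, 74 mm high along the cell; between them the back is cut out for a finger down to 26 mm above the cell's underside. Beyond the cell a 12 mm lip; cheeks 4 mm off its ends, 30 mm high
- module_clamp: aluminium stacking clamp, x = -152 to 166, y = +-111 mm, fixed; origin on the bench, +x from follower to end plate, z up. Cells stand, long side along y, on two white slippery strips (top z = 12 mm) between black side guides (inner faces y = +-77.5, 28 high, flared). End plate face x = +130; three cells fill x = 51 to 130. Rods at y = +-99, z = 34. Plates reach z = 104
- follower (a joint): travel in m of the clamp's follower (plate across the clamp on two rods, black bridge handle on top) toward the row: 0 drawn right back (plate's near face at clamp x = -104 mm, free pad's face at -75), at most 0.122; starts at 0 to 0.018. Slides stiffly (about 9 N) and stays where it is left
- pad (a joint): how far, in m, the yellow sprung pad on the follower's front is pushed back into it: 0 free, 0.013 fully home (spring 3 N at first, 6 N when home). Pad face in clamp x = -0.075 + follower - pad
- follower_bar (a point): middle of the follower's black bridge handle: a bar 14 mm thick, 64 mm long across the clamp (clamp y), 141 mm above the bench, with 30 mm free below it; may be pinched from above or the plate pushed. Axes as the clamp's
- row_cell_1: battery cell like loose_cell, already standing in the clamp's row, long side across the clamp; origin: centre of its underside, z up; the one at the end plate
- row_cell_2: battery cell like loose_cell, already standing in the clamp's row, long side across the clamp; origin: centre of its underside, z up; the middle one
- row_cell_3: battery cell like loose_cell, already standing in the clamp's row, long side across the clamp; origin: centre of its underside, z up; the one next to the free space
- ipa_bottle: white bottle with a red spout, 52 mm thick, 140 mm tall, standing behind the work; origin: centre of its underside
- grease_tub: small white tub with a blue lid, 37 mm thick, 54 mm tall, near the right edge of the bench; origin: centre of its underside
- nut_driver: yellow-handled nut driver, 184 mm long, 30 mm thick, lying left of the work, its length along y; origin: centre of its underside

How it is judged (in metres and radians):
On the way:
1. the loose cell stands upright on the clamp's floor, in the free space between row and follower, let go and not yet pressed by the pad (angle between loose_cell's own z axis and vertical below 0.06 rad and z of loose_cell in the frame of module_clamp between 0.0095 and 0.0145 m and y of loose_cell in the frame of module_clamp between -0.006 and 0.006 m and x of loose_cell in the frame of module_clamp between -0.07 and 0.04 m and contact force between the fingers and loose_cell below 0.05 N and value of joint pad below 0.002 m and linear speed of loose_cell below 0.02 m/s), for 0.2 s.
At the end, for the whole second after the job is handed in: The loose cell stands upright on the clamp's floor between the side guides, face to face with the row (within 3 mm), all four cells upright within 3.5 degrees; the follower holds the row with its pad pressed in 3 to 10.5 mm of 13; everything at rest (angle between each of loose_cell, row_cell_1, row_cell_2, row_cell_3's own z axis and vertical below 0.06 rad and z of loose_cell in the frame of module_clamp between 0.0095 and 0.0145 m and y of loose_cell in the frame of module_clamp between -0.006 and 0.006 m and x of loose_cell in the frame of module_clamp between 0.036 and 0.042 m and value of joint pad between 0.003 and 0.0105 m and angle between the x axis of loose_cell and the y axis of module_clamp, either way round below 0.04 rad and linear speed of loose_cell below 0.01 m/s and velocity of joint follower below 0.003 m/s); the robot touches nothing.
It fails at once if the fingers press on a cell with more than 100 N in all (50 N a finger) (contact force between the fingers and loose_cell above 100 N or contact force between the fingers and row_cell_1 above 100 N or contact force between the fingers and row_cell_2 above 100 N or contact force between the fingers and row_cell_3 above 100 N).
It fails at once if the loose cell is knocked against the clamp or the row (over 80 N) or dropped (out of the fingers and faster than 0.4 m/s, a fall of 8 mm) (contact force between loose_cell and module_clamp above 80 N or contact force between loose_cell and row_cell_1 above 80 N or contact force between loose_cell and row_cell_2 above 80 N or contact force between loose_cell and row_cell_3 above 80 N or (contact force between the fingers and loose_cell below 0.05 N and linear speed of loose_cell above 0.4 m/s)).
It fails at once if the pad is pressed fully home (12.3 mm or more) (value of joint pad above 0.0123 m).
It fails at once if a cell of the row tips over (17 degrees) (angle between any of row_cell_1, row_cell_2, row_cell_3's own z axis and vertical above 0.3 rad).
It fails at once if the bottle, the tub or the nut driver is moved by more than 25 mm (distance of any of ipa_bottle, grease_tub, nut_driver from where it was at the start of the episode above 0.025 m).
It also fails if it takes over 54 s, if anything falls off the work surface, if the arm or the gripper's body presses on something with over 40 N, if the wrist force passes 120 N, or if a joint passes its speed limit or range.

### The arm

A 6-joint arm with a two-finger parallel gripper is mounted at the origin on a cart in front of the work surface, level with it; the furniture and walls round the work are solid. World frame = base frame: x ahead of the robot, y to its left, z up, the work surface at z = 0. Lengths are in mm, angles in rad, forces in N, time in s.
With the tool pointing down it reaches from about 350 to 875 mm from the base axis. Payload 4.2 kg.
Tool frame: the origin (TCP) lies at the very end of the fingers, on their centre line; the grasp point (between the pads) lies 19 mm behind it; z points along the fingers, y is the line along which they close (so a half turn about z gives the same grasp; the last joint's range is limited). The gripper opens to 85 mm and grips with 20 to 120 N. Pads are 22 mm wide; open, the fingers measure 114 mm over their backs; the gripper's body (76 mm by 85 mm) begins 54 mm behind the grasp point. The pads swing forward as they close: fully open they stand 13 mm farther back than shut.
Start: joints at [1.56, 0.385, 0.008, 0, -1.194, -0.259], TCP at [166.555, 602.378, 231.312] pointing down, gripper open.
Joint ranges: [-3.14, 3.14], [-1.21, 2.06], [-1.07, 1.41], [-3.16, 2.05], [-2.99, -0.16], [-3.1, 3.1]. Speed limits (rad/s): [2.79, 2.79, 3.14, 3.14, 3.14, 3.14].

### API

Orientations are given as a unit quaternion [x, y, z, w].
In Python, from bench import read_state, get_image, get_calibration, job_done gives the robot as it stands.
- The arm moves only by the shell command python3 -m creep 'ROWS'. ROWS is a JSON object of lists of equal length, an entry for each row: "translation": the shift along the world's x, y, z in cm, a list of three; "delta_rot": the turn, a rotation vector about the world's x, y, z in degrees, a list of three; "hand": the finger opening in cm, from 0 to 8.54. A call has 1 to 8 rows; each row is the pose to reach, as a shift and turn from the pose commanded when the call began; what a row does not reach only later rows make up. A row lasts 1/8 s, in which the tool goes at most 62.5 mm and 10.7 degrees, less where a joint would pass 70% of its speed; a pose out of reach is approached as far as the arm can. A call with a gripper value outside its range is refused whole. The fingers move at their own pace and stop on an object; the grip force is fixed at half the most. Time passes only in rows, so rows that repeat a pose let the fingers close. It gives the time, the measured TCP pose, the force, the opening and the grip force at its end, in the units of the state.
- read_state(): the state, without advancing time (a new reading comes with each control period).
- get_image(name): name is "side" or "top" or "wrist"; returns (picture, depth): 400x640x3 uint8, red, green, blue; 400x640 float32, mm along the optical axis (not along the pixel's ray), 0 where there is no reading.
- get_calibration(name): a dict with "intrinsics" (3x3 intrinsics, pixels), "xyz" and "attitude" of the camera in the world. Camera axes: x right, y down, z forward; pixel columns grow to the right and rows downward; lengths in mm; the calibration is good to about 2 mm. A picture is of the moment at which its call begins: read the wrist's pose just before it. get_calibration takes no time and is no camera call; for the wrist camera it gives the pose at the moment of the call.
- job_done(): hands the job in; it is judged then, once.
The state is a dict: "clock": time; "joints": joint angles; "joint_vel": joint speeds; "joint_efforts": joint torques, N m; "position": TCP position; "ee_rot": TCP orientation; "contact_force": force on the tool from outside, world axes, zero at the start; "wrist_torque": the same for the moment, N m; "gripper_width": finger opening in mm; "grasp_force": force on a finger pad.
Only numpy, scipy, OpenCV 4.12 (cv2) and the standard library are available. Lean on these libraries where they do the work, as an engineer would, in place of code of your own. Each camera call takes 0.05 s, during which the arm holds its last target. There are 200 camera calls.

## Working session

There is one attempt and no reset: what is moved stays moved. The work goes in short steps, Python scripts to look and compute and a shell command to move; the robot and the scene stay as the last step left them, time stands still between calls to the robot, and variables do not carry over. Pictures are saved under pics/ and viewed, at most 10 in all, crops included, and the job is handed in when it is done.

```bash
mkdir -p pics; cat > h.py <<'E'
import numpy as np, cv2
from bench import *
from scipy.spatial.transform import Rotation as R
def rot(a):
    a=np.array(a,float)
    return a if a.shape==(3,3) else R.from_quat(a).as_matrix()
def cloud(n):
    c=get_calibration(n); p,d=get_image(n); K=np.array(c["intrinsics"])
    v,u=np.mgrid[:400,:640]
    P=np.stack([(u-K[0,2])/K[0,0]*d,(v-K[1,2])/K[1,1]*d,d],-1)@rot(c["attitude"]).T+np.array(c["xyz"])
    P[d==0]=np.nan
    return p,d,P,c
E
python3 - <<'E'
from h import *
for n in("side","top"):
    p,d,P,c=cloud(n); np.savez(n+".npz",p=p,d=d,P=P)
    cv2.imwrite(f"pics/{n}0.png",p[...,::-1]); print(n,c,(d>0).mean())
print(read_state())
E
```

```text
side {'intrinsics': array([[456.31570604,   0.        , 317.78660248],
       [  0.        , 456.31570604, 201.83179187],
       [  0.        ,   0.        ,   1.        ]]), 'xyz': array([ -12.3635534 ,   56.38775022, 1226.81988536]), 'attitude': array([-0.58202314,  0.76899203, -0.208617  ,  0.16241697])} 0.99583984375
top {'intrinsics': array([[392.59055136,   0.        , 315.77733761],
       [  0.        , 392.59055136, 204.1679954 ],
       [  0.        ,   0.        ,   1.        ]]), 'xyz': array([ 411.32803992, -132.10081543, 1557.86660686]), 'attitude': array([ 0.70679937, -0.70400267,  0.04854171, -0.04958423])} 0.99598046875
{'clock': 0.1, 'joints': array([ 1.55958346e+00,  3.85468266e-01,  6.77584603e-03, -4.61565883e-04,
       -1.19402106e+00, -2.58582813e-01]), 'joint_vel': array([-4.69418730e-04, -1.89230855e-03,  4.99013851e-03,  1.99833638e-03,
       -7.39332306e-05,  1.67374799e-03]), 'joint_efforts': array([-5.06258930e-04, -3.93323994e+01,  1.88927633e+01,  4.19791505e+00,
       -2.63236485e-03,  5.48757370e-06]), 'position': array([166.43141487, 601.88718524, 230.33914791]), 'ee_rot': array([ 9.90903147e-01, -1.34573357e-01, -9.46150053e-05,  9.77719951e-04]), 'contact_force': array([-0.22631355, -0.29530066,  0.29464793]), 'wrist_torque': array([-0.01686729, -0.07491798, -0.00344749]), 'grasp_force': 0.0, 'gripper_width': 85.67109322463611}
```

View pics/side0.png

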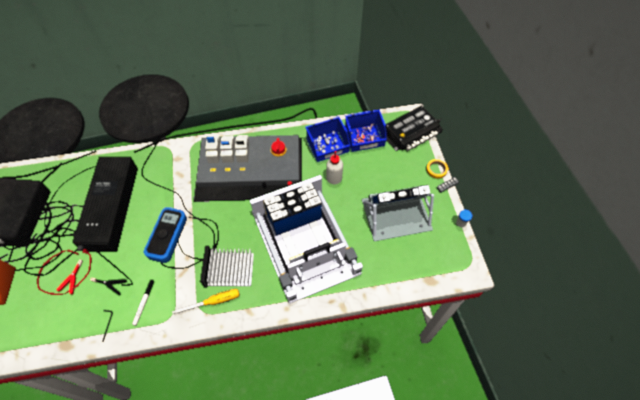

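View pics/top0.png

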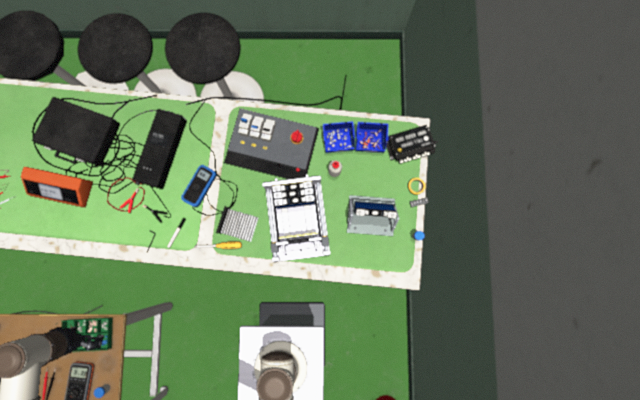

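Side: clamp with row at the far end around (290,205), follower handle around (322,252), and the rack with the cell at (400,212). Top: clamp (297,220), rack (372,215), bottle (335,167), tub (420,236), driver (228,245). Next, coarse poses from depth.

```bash
python3 - <<'E'
from h import *
def box(P,m,n):
    q=P[m]; 
    r=cv2.minAreaRect(q[:,:2].astype(np.float32)); print(n,len(q),np.round(r[0],1),np.round(r[1],1),round(r[2],1),'z',np.round(np.nanpercentile(q[:,2],[2,50,98]),0))
for n,uv in(("top",dict(clamp=(262,175,332,262),rack=(344,192,400,238),bottle=(326,156,344,178),tub=(412,228,428,244),drv=(190,236,245,252))),("side",dict(clamp=(245,175,365,302),rack=(362,180,435,242),bottle=(325,150,345,185),tub=(455,208,475,228),drv=(175,285,242,315)))):
    f=np.load(n+".npz");P=f["P"]
    for k,(a,b,c,d) in uv.items():
        m=np.zeros((400,640),bool);m[b:d,a:c]=1
        for lo,hi in ((8,200),(85,200)):
            mm=m&(P[...,2]>lo)&(P[...,2]<hi)
            if mm.sum()>5: box(P,mm,n+' '+k+f'>{lo}')
    print(P[220:222,372],P[255,235])
E
```

```text
top clamp>8 4232 [574.9 -52. ] [342.8 277.6] 0.2 z [  8.  35. 123.]
top clamp>85 1320 [581.6 -54.7] [264.3 221.2] 8.9 z [ 89. 105. 148.]
top rack>8 1044 [ 588.  -351.9] [179.7 219.8] 0.3 z [  8.  82. 140.]
top rack>85 500 [ 584.9 -346.6] [178.7  63.2] 85.1 z [ 87. 127. 141.]
top bottle>8 191 [ 781.9 -202.5] [84.8 65.3] 5.6 z [ 10.  83. 124.]
top bottle>85 83 [ 764.9 -202.1] [42.2 39. ] 29.0 z [ 85. 101. 139.]
top tub>8 96 [ 501.1 -521.1] [35.3 42.4] 29.8 z [ 9. 53. 60.]
top drv>8 256 [470.2 247.4] [ 58.6 195.7] 0.3 z [ 8. 23. 41.]
[[ 565.31886323 -352.21621924    9.59967192]
 [ 561.28684381 -352.06845599   10.19828515]] [425.79350934 187.47484829   1.59974502]
side clamp>8 9429 [587.3 -75. ] [380.7 414.3] 78.6 z [  9.  39. 120.]
side clamp>85 2434 [578.7 -49.9] [264.4 220.8] 5.7 z [ 87. 105. 149.]
side rack>8 1750 [ 590.7 -363.1] [226.9 218.5] 72.9 z [  8.  60. 141.]
side rack>85 670 [ 582.7 -349.9] [180.7  70. ] 86.1 z [ 89. 130. 143.]
side bottle>8 517 [ 797.  -217.4] [ 62.7 128.8] 72.7 z [  9.  61. 123.]
side bottle>85 145 [ 757.2 -204. ] [39.8 35.3] 74.0 z [ 85. 100. 137.]
side tub>8 189 [ 499.1 -525.6] [37.1 36.6] 43.4 z [11. 53. 60.]
side drv>8 494 [467.7 246.8] [174.5  82.6] 74.2 z [ 9. 23. 32.]
[[ 556.28293613 -258.50729456   54.90598395]
 [ 575.5761975  -269.86504703    8.44275085]] [570.8420193  148.53897576  23.71018178]
```

```bash
python3 -c "
from bench import *
from h import *
c=get_calibration('wrist');s=read_state();T=rot(s['ee_rot']);print(c['intrinsics'],T.T@(c['xyz']-s['position']),T.T@rot(c['attitude']))"
python3 -m creep '{"translation":[[3.6,-5,0.8],[7.2,-10,1.6],[10.8,-15,2.4],[14.4,-20,3.2],[18,-25,4],[21.6,-30,4.8],[25.2,-35,5.6],[28.8,-40,6.4]],"delta_rot":[[0,0,-5],[0,0,-10],[0,0,-15],[0,0,-20],[0,0,-25],[0,0,-30],[0,0,-35],[0,0,-40]],"hand":[8.5,8.5,8.5,8.5,8.5,8.5,8.5,8.5]}'
python3 -m creep '{"translation":[[1.5,-6,0.5],[3,-12,1],[4.5,-18,1.5],[6,-24,2],[7.5,-30,2.5],[9,-36,3],[10.5,-42,3.5],[10.5,-42,3.5]],"delta_rot":[[0,0,-5],[0,0,-10],[0,0,-15],[0,0,-20],[0,0,-25],[0,0,-30],[0,0,-35],[0,0,-40]],"hand":[8.5,8.5,8.5,8.5,8.5,8.5,8.5,8.5]}'
```

```text
[[346.33550813   0.         316.97978947]
 [  0.         346.33550813 198.26864949]
 [  0.           0.           1.        ]] [  81.96290506    0.54861877 -142.69034445] [[ 6.52422661e-04 -9.48343176e-01 -3.17245638e-01]
 [ 9.99999360e-01  9.11952775e-04 -6.69581934e-04]
 [ 9.24306497e-04 -3.17244998e-01  9.48343164e-01]]
clock: 1.1
position: [455.2, 200.5, 295.4]
ee_rot: [0.885, -0.466, -0.0, 0.0]
contact_force: [1.2, 1.4, 0.5]
gripper_width: 85.0
grasp_force: 0.0
clock: 2.1
position: [559.6, -221.5, 328.7]
ee_rot: [-0.669, 0.743, 0.001, -0.001]
contact_force: [0.2, 0.2, -0.7]
gripper_width: 85.2
grasp_force: 0.0
```

```bash
python3 - <<'E'
from h import *
p,d,P,c=cloud("wrist"); np.savez("w1.npz",p=p,d=d,P=P,K=c["intrinsics"]); cv2.imwrite("pics/w1.png",p[...,::-1]); print(c["xyz"])
E
python3 -m creep '{"translation":[[0,-4,0],[0,-8,0],[0,-12,0],[0,-15,0],[0,-15,0]],"delta_rot":[[0,0,0],[0,0,0],[0,0,0],[0,0,0],[0,0,0]],"hand":[8.5,8.5,8.5,8.5,8.5]}'
python3 - <<'E'
from h import *
p,d,P,c=cloud("wrist"); np.savez("w2.npz",p=p,d=d,P=P,K=c["intrinsics"]); cv2.imwrite("pics/w2.png",p[...,::-1]); print(c["xyz"])
E
```

```text
[ 551.79088597 -303.23279395  471.38970412]
clock: 2.78
position: [559.2, -368.7, 328.9]
ee_rot: [-0.672, 0.74, 0.001, -0.0]
contact_force: [-0.3, -0.1, -0.5]
gripper_width: 85.3
grasp_force: 0.0
[ 551.87598225 -450.6655776   471.56141042]
```

View pics/w1.png

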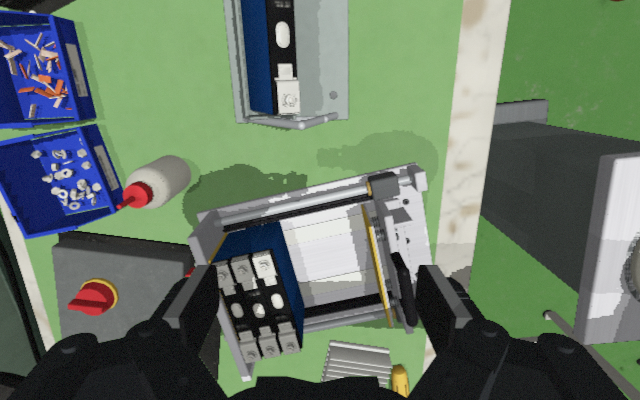

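View pics/w2.png

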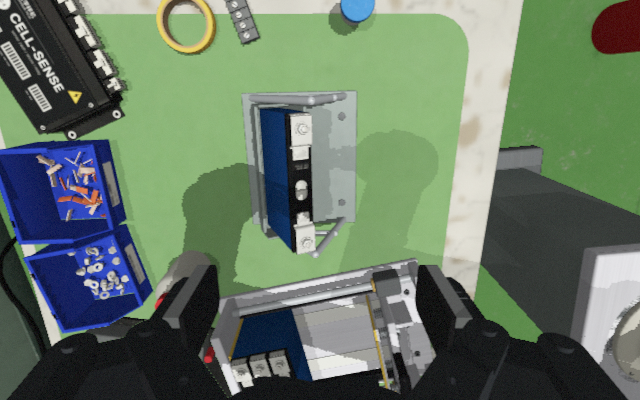

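w1: bottle spout (137,195), clamp with the row at (258,305), white floor (330,245), yellow pad edge (375,260), handle (403,285). w2: blue face of the loose cell (278,180), its black top and terminals (302,180). Now fit the planes.

```bash
cat > fit.py <<'E'
from h import *
def plane(q):
    for _ in range(6):
        c=np.median(q,0) if _==0 else q.mean(0); n=np.linalg.svd(q-c,full_matrices=False)[2][2]
        r=(q-c)@n; k=abs(r)<max(2.0*np.median(abs(r))*1.48,1.0); q=q[k]
    return n*np.sign(n[2] if abs(n[2])>.2 else -n[0]),q.mean(0),q,r.std()
def msk(p,bx,kind):
    hsv=cv2.cvtColor(p,cv2.COLOR_RGB2HSV); m=np.zeros(p.shape[:2],bool); a,b,c,d=bx; m[b:d,a:c]=1
    h,s,v=hsv[...,0],hsv[...,1],hsv[...,2]
    K=dict(blue=(h>100)&(h<125)&(s>120),dark=(v<50),white=(s<40)&(v>190),yellow=(h>15)&(h<32)&(s>120))[kind]
    return m&K
E
python3 - <<'E'
from fit import *
L=lambda n:(lambda f:(f["p"],f["P"]))(np.load(n))
def ext(q,ax,nm): 
    t=q@ax; print(nm,np.round(np.percentile(t,[0.5,2,50,98,99.5]),1))
for n,bx,bt in(("w2.npz",(255,100,312,256),(286,140,314,225)),("w1.npz",(240,0,275,116),(268,0,300,70))):
    p,P=L(n)
    m=msk(p,bx,"blue")&np.isfinite(P).all(-1)&(P[...,2]>25); nn,c,q,s=plane(P[m])
    print(n,"face n",nn.round(3),c.round(1),len(q),round(s,2),"lean",np.degrees(np.arcsin(nn[0]))) 
    # n=(cos25 cos, ., sin25)
    h=np.array([nn[0],nn[1],0]);h/=np.linalg.norm(h);print("yaw",np.degrees(np.arctan2(h[1],h[0])),"elev",np.degrees(np.arcsin(nn[2])))
    l=np.cross([0,0,1],h); zc=np.cross(nn,l)*1.; zc*=np.sign(zc[2])
    ext(q-c,l,"along l");ext(q-c,zc,"along z")
    m=msk(p,bt,"dark")&np.isfinite(P).all(-1)&(P[...,2]>60);nt,ct,qt,st=plane(P[m]);print("top n",nt.round(3),ct.round(1),len(qt),st.round(2),"zc",zc.round(3),"top over face c",(ct-c)@zc,"top y",(ct-c)@nn)
p,P=L("w1.npz")
m=msk(p,(240,220,305,345),"blue")&np.isfinite(P).all(-1)&(P[...,2]>10)&(P[...,2]<105);n,c,q,s=plane(P[m]);print("row face",n.round(3),c.round(1),len(q),s.round(2),"yaw",np.degrees(np.arctan2(-n[1],-n[0])))
h=np.array([-n[0],-n[1],0]);h/=np.linalg.norm(h);l=np.cross([0,0,1],h);ext(q-c,l,"y");ext(q-c,np.array([0,0,1.]),"z")
m=msk(p,(285,190,370,300),"white")&np.isfinite(P).all(-1)&(P[...,2]<40);n,c2,q,s=plane(P[m]);print("floor",n.round(3),c2.round(1),len(q))
m=msk(p,(355,195,400,330),"yellow")&np.isfinite(P).all(-1);q=P[m];print("pad",len(q));ext(q-c,h,"x");ext(q-c,l,"y");ext(q,np.array([0,0,1.]),"z")
# all pts near clamp: profile along y for guides/rods
Q=P.reshape(-1,3);Q=Q[np.isfinite(Q).all(1)];X=(Q-c)@h;Y=(Q-c)@l;Z=Q[:,2]
k=(X>-60)&(X<-20)&(abs(Y)<160)
for y in range(-140,141,4):
    z=Z[k&(abs(Y-y)<2)]
    print(y,None if len(z)==0 else np.percentile(z,[5,50,95]).round(0),end="; ")
E
```

```text
w2.npz face n [ 0.903 -0.066  0.425] [ 605.8 -358.4   99.5] 2940 0.24 lean 64.55057214186468
yaw -4.193747723635401 elev 25.12425574364007
along l [-67.2 -65.5  -1.9  72.9  75.4]
along z [-45.7 -43.8   1.8  36.8  38. ]
top n [-0.418  0.031  0.908] [ 579.9 -351.4  130.1] 1051 0.62 zc [-0.423  0.031  0.905] top over face c 38.93659465611749 top y -10.870437410764207
w1.npz face n [ 0.903 -0.066  0.424] [ 607.9 -334.4   98.8] 2657 0.23 lean 64.5597772189947
yaw -4.178198896752376 elev 25.117341961730883
along l [-53.8 -49.8  -1.1  52.   53.8]
along z [-44.9 -42.9   1.6  37.3  38.6]
top n [-0.425  0.031  0.905] [ 579.1 -346.6  129.5] 1217 0.65 zc [-0.423  0.031  0.905] top over face c 39.63411642868455 top y -12.167513970522526
row face [-0.991 -0.131 -0.002] [614.9 -56.3  61.8] 1330 0.2 yaw 7.518226992932436
y [-67.5 -66.6  -2.1  73.7  76.1]
z [-44.4 -42.9   1.7  37.1  38.6]
floor [0.002 0.008 1.   ] [566.8 -75.   10.9] 4084
pad 522
x [-132.1 -131.2 -116.9 -116.  -116. ]
y [-73.5 -66.3  -7.4 101.2 107. ]
z [24.6 35.6 95.8 98.7 99.1]
-140 [1. 2. 4.]; -136 [1. 2. 4.]; -132 [1. 2. 4.]; -12
[... 482 characters left out ...]
1. 12.]; -20 [ 9. 10. 12.]; -16 [ 9. 10. 12.]; -12 [ 9. 10. 12.]; -8 [ 9. 10. 11.]; -4 [ 9. 10. 12.]; 0 [ 9. 11. 12.]; 4 [ 9. 10. 12.]; 8 [ 9. 11. 11.]; 12 [ 9. 11. 12.]; 16 [ 9. 10. 12.]; 20 [ 9. 11. 12.]; 24 [ 9. 10. 12.]; 28 [ 9. 11. 12.]; 32 [ 9. 10. 12.]; 36 [ 9. 10. 12.]; 40 [10. 12. 14.]; 44 [12. 13. 14.]; 48 [11. 13. 14.]; 52 [11. 13. 14.]; 56 [11. 13. 14.]; 60 [11. 12. 13.]; 64 [11. 12. 13.]; 68 [ 9. 11. 12.]; 72 [ 9. 11. 11.]; 76 [ 9. 11. 12.]; 80 [ 9. 10. 12.]; 84 [10. 16. 24.]; 88 [22. 26. 30.]; 92 [27. 29. 30.]; 96 None; 100 [32. 37. 40.]; 104 [11. 40. 41.]; 108 [10. 12. 41.]; 112 [ 9. 11. 38.]; 116 [ 9. 11. 12.]; 120 None; 124 None; 128 None; 132 None; 136 None; 140 [2. 3. 4.];
```

```bash
python3 - <<'E'
from fit import *
def Q(n):
    P=np.load(n)["P"].reshape(-1,3);return P[np.isfinite(P).all(1)]
pc=lambda t:np.percentile(t,[0,1,5,50,95,99,100]).round(1)
A=np.radians(7.52);h=np.array([np.cos(A),np.sin(A),0]);l=np.array([-np.sin(A),np.cos(A),0]);c=np.array([614.9,-56.3,0])
for n in("w1.npz","w2.npz","top.npz","side.npz"):
    q=Q(n);X=(q-c)@h;Y=(q-c)@l;Z=q[:,2];print(n)
    for x0 in(-70,-50,-30):
      for s in(-1,1):
        k=(abs(X-x0)<10)&(abs(Y-6-s*99)<12)&(Z>31)&(Z<46);
        if k.sum()>5:
            y,z=Y[k],Z[k];r=np.linalg.lstsq(np.c_[2*y,2*z,np.ones(len(y))],y*y+z*z,rcond=None)[0];print("rod",x0,s,k.sum(),"ctr",r[:2].round(1),"top",y[z>np.percentile(z,85)].mean().round(1))
    k=(X>2)&(X<76)&(abs(Y-5)<95)&(Z>112)&(Z<125);print("terminals Y",k.sum(),pc(Y[k]) if k.any() else 0, "X",pc(X[k]) if k.any() else 0)
    k=(X>1)&(X<75)&(abs(Y-5)<95)&(Z>90)&(Z<108);print("body top Y",pc(Y[k]))
    k=(X>-160)&(X<-50)&(abs(Y-5)<70)&(Z>130)&(Z<155);print("bar",k.sum(),pc(X[k]),pc(Y[k]),np.median(Z[k])) if k.any() else 0
    k=(X>-170)&(X<-50)&(abs(Y-5)<90)&(Z>92)&(Z<110);print("plate",k.sum(),pc(X[k]),pc(Y[k])) if k.any() else 0
B=np.radians(-4.19);h2=np.array([np.cos(B),np.sin(B),0]);l2=np.array([-np.sin(B),np.cos(B),0]);zc=np.array([-.423,.031,.905]);nn=np.cross(zc,l2)*-1
o=np.array([615.1,-355,49.7])
for n in("w1.npz","w2.npz","top.npz","side.npz"):
    q=Q(n)-o;z=q@zc;y=q@nn;x=q@l2
    k=(z>93)&(z<115)&(abs(y)<16)&(abs(x)<90);print(n,"term x",k.sum(),pc(x[k]),"z",pc(z[k]),"y",pc(y[k]))
    k=(z>78)&(z<91)&(abs(y)<16)&(abs(x)<90);print("body x",pc(x[k]),"y",pc(y[k]))
    k=(abs(y)<60)&(abs(z)<130)&(abs(x)<105)&((q+o)[:,2]>5);print("rack x",pc(x[k]))
E
```

```text
w1.npz
rod -70 -1 136 ctr [-92.5  35.3] top -92.9
rod -70 1 112 ctr [105.   35.9] top 105.3
rod -50 -1 135 ctr [-92.6  35.9] top -92.8
rod -50 1 112 ctr [105.   35.8] top 104.7
rod -30 -1 133 ctr [-92.5  35.8] top -92.8
rod -30 1 108 ctr [105.2  35.7] top 104.7
terminals Y 976 [-66.5 -65.4 -60.8 -39.   73.1  77.   78.6] X [ 2.   3.1  6.7 37.5 68.4 74.6 75.8]
body top Y [-69.  -68.1 -67.4   0.9  48.1  71.   79.8]
bar 793 [-147.1 -146.6 -145.8 -139.3 -133.6 -133.2 -133.1] [-32.6 -31.6 -30.7  -0.6  37.   40.6  43.1] 146.97777083732996
plate 1201 [-149.4 -146.8 -143.8 -135.1 -116.5 -116.1 -116. ] [-77.7 -77.2 -73.1 -24.9  78.9  87.2  90.3]
w2.npz
rod -70 -1 114 ctr [-92.8  35.7] top -93.2
rod -50 -1 114 ctr [-92.9  35.6] top -93.2
rod -30 -1 115 ctr [-92.8  35.7] top -92.9
terminals Y 426 [-67.3 -66.6 -64.9 -55.6 -41.8 -39.8 -38.9] X [ 2.1  3.4  6.7 37.1 70.8 74.4 75.7]
body top Y [-69.4 -68.9 -68.4 -66.5 -23.3 -18.1 -16.2]
bar 293 [-146.9 -146.6 -145.6 -139.4 -134.  -133.4 -133.3] [-32.6 -32.3 -31.5 -25.7  -7.2  -3.9  -2.1] 145.95592341041618
plate 650 [-149.2 -147.3 -144.5 -135.2 -116.
[... 1852 characters left out ...]
11.1   5.3  13.1  13.3  13.7]
rack x [-96.1 -86.6 -82.6 -12.   80.2  88.   98.7]
top.npz term x 72 [-66.7 -66.1 -64.3 -33.8  73.   75.9  76.4] z [ 93.1  93.1  93.3  96.2 100.5 102.7 105.7] y [-10.   -9.2  -8.3   2.6  11.3  12.7  13.4]
body x [-78.2 -67.1 -51.3   6.9  70.9  78.4  88.4] y [-14.7 -11.4 -10.3   4.9  14.5  15.   15.4]
rack x [-104.9  -97.7  -79.5    9.9   92.9   98.9  105. ]
side.npz term x 184 [-70.9 -69.9 -67.   -5.6  71.9  74.6  76.3] z [ 93.   93.1  93.3  96.4 103.  105.6 106. ] y [-12.9 -11.2 -10.2  -0.   10.   10.7  10.9]
body x [-69.2 -63.5 -42.4   5.6  73.2  75.7  88.5] y [-15.7 -13.1 -12.7  -1.7  12.   12.7  13.2]
rack x [-104.8  -90.1  -81.1    9.3   91.5   99.8  104.7]
```

```bash
cat > tgt.py <<'E'
from h import *
l2=np.array([.0731,.9973,0]);zc=np.array([-.423,.031,.9056]);zc/=np.linalg.norm(zc);n=np.cross(l2,zc);n/=np.linalg.norm(n)
o=np.array([615.2,-353.4,49.7])
def rep(pos,T):
    s=read_state();Tc=rot(s["ee_rot"]);print("d cm",((pos-s["position"])/10).round(2),"rotvec deg",R.from_matrix(T@Tc.T).as_rotvec(degrees=True).round(2))
Tg=np.c_[np.cross(-n,-zc),-n,-zc]
A=np.radians(7.52);h=np.array([np.cos(A),np.sin(A),0]);l=np.array([-np.sin(A),np.cos(A),0]);C=np.array([563.5,-56.9,0])
Tp=np.c_[np.cross(-h,[0,0,-1]),-h,[0,0,-1]]
E
python3 -c "
from tgt import *
print(n,Tg)
rep(o+140*zc,Tg);rep(o+45*zc,Tg)"
```

```text
[ 0.90317644 -0.06620094  0.42413412] [[-7.30996796e-02 -9.03176439e-01  4.22999712e-01]
 [-9.97324640e-01  6.62009402e-02 -3.09999789e-02]
 [-4.52810501e-06 -4.24134124e-01 -9.05599384e-01]]
d cm [ -0.33   1.86 -15.28] rotvec deg [ -2.16 -25.09   1.23]
d cm [  3.69   1.57 -23.89] rotvec deg [ -2.16 -25.09   1.23]
```

```bash
python3 -m creep '{"translation":[[0,0.4,-2],[-0.1,0.8,-5],[-0.2,1.2,-8],[-0.3,1.9,-11],[-0.3,1.9,-14],[-0.3,1.9,-15.3],[-0.3,1.9,-15.3],[-0.3,1.9,-15.3]],"delta_rot":[[-0.4,-5,0.3],[-0.9,-10,0.5],[-1.3,-15,0.8],[-1.7,-20,1],[-2.2,-25.1,1.2],[-2.2,-25.1,1.2],[-2.2,-25.1,1.2],[-2.2,-25.1,1.2]],"hand":[8,7.5,7,6.5,6,6,6,6]}'
python3 - <<'E'
from tgt import *
rep(o+140*zc,Tg);rep(o+45*zc,Tg);print(get_calibration('wrist')['xyz'])
p,d,P,c=cloud("wrist"); np.savez("w3.npz",p=p,d=d,P=P); cv2.imwrite("pics/w3.png",p[...,::-1])
E
```

```text
clock: 3.82
position: [558.2, -348.9, 179.1]
ee_rot: [-0.665, 0.714, -0.161, 0.148]
contact_force: [-0.3, -0.2, 0.3]
gripper_width: 59.6
grasp_force: 0.0
d cm [-0.22 -0.02 -0.26] rotvec deg [ 0.17  0.21 -0.02]
d cm [ 3.8  -0.32 -8.86] rotvec deg [ 0.17  0.21 -0.02]
[ 491.76081776 -426.00804217  308.27492376]
```

View pics/w3.png

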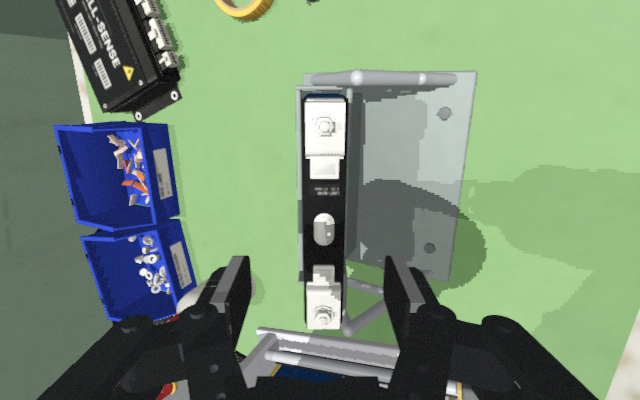

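```bash
python3 -m creep '{"translation":[[0,0,-0.9],[0.8,-0.1,-2.5],[1.6,-0.1,-4],[2.3,-0.2,-5.5],[2.8,-0.2,-6.6],[2.8,-0.2,-6.6]],"delta_rot":[[0,0,0],[0.1,0.1,0],[0.2,0.2,0],[0.2,0.2,0],[0.2,0.2,0],[0.2,0.2,0]],"hand":[6,6,6,6,6,6]}'
python3 - <<'E'
from tgt import *
rep(o+45*zc,Tg)
p,d,P,c=cloud("wrist");q=P[np.isfinite(P).all(-1)]-o
z=q@zc;y=q@n;x=q@l2;pc=lambda t:np.percentile(t,[0,1,5,50,95,99,100]).round(1)
k=(z>96)&(z<112)&(abs(y)<18)&(abs(x)<85);print(k.sum(),pc(x[k]),pc(y[k]),pc(z[k]))
E
```

```text
clock: 4.62
position: [584.3, -350.3, 109.5]
ee_rot: [-0.664, 0.716, -0.157, 0.147]
contact_force: [-0.4, 0.4, 0.6]
gripper_width: 59.8
grasp_force: 0.0
d cm [ 1.18 -0.17 -1.91] rotvec deg [-0.19 -0.25  0.06]
1442 [-73.3 -71.1 -68.3 -61.2 -50.1 -46.3 -44.8] [-10.9 -10.2  -7.4   0.1   6.8   9.4  10.5] [ 96.   96.   96.   98.1 103.6 104.3 104.9]
```

```bash
python3 -m creep '{"translation":[[0.5,-0.1,-0.9],[1,-0.1,-1.7],[1.2,-0.2,-1.9],[1.2,-0.2,-1.9],[1.2,-0.2,-1.9]],"delta_rot":[[0,0,0],[0,0,0],[0,0,0],[0,0,0],[0,0,0]],"hand":[6,6,5,4,3.4]}'
python3 -c "
from tgt import *
rep(o+45*zc,Tg)"
```

```text
clock: 5.3
position: [596.6, -352.7, 92.6]
ee_rot: [-0.664, 0.716, -0.158, 0.148]
contact_force: [0.1, 0.3, 0.0]
gripper_width: 34.1
grasp_force: 0.0
d cm [-0.04  0.07 -0.21] rotvec deg [-0.11 -0.09  0.06]
```

```bash
python3 -m creep '{"translation":[[0,0,0],[0,0,0],[0,0,0]],"delta_rot":[[0,0,0],[0,0,0],[0,0,0]],"hand":[3.1,2.9,2.75]}'
```

```text
clock: 5.68
position: [595.6, -352.5, 91.9]
ee_rot: [-0.664, 0.716, -0.157, 0.148]
contact_force: [-2.9, 0.2, 0.6]
gripper_width: 27.8
grasp_force: 1.3
```

```bash
python3 -m creep '{"translation":[[0,0,0],[0,0,0]],"delta_rot":[[0,0,0],[0,0,0]],"hand":[2.6,2.55]}'
```

```text
clock: 5.92
position: [595.2, -352.4, 91.7]
ee_rot: [-0.664, 0.716, -0.156, 0.147]
contact_force: [-5.5, 0.4, 1.5]
gripper_width: 26.0
grasp_force: 16.0
```

```bash
python3 -m creep '{"translation":[[0,0,0],[0,0,0],[0,0,0]],"delta_rot":[[0,0,0],[0,0,0],[0,0,0]],"hand":[2.5,2.5,2.5]}'
```

```text
clock: 6.3
position: [595.1, -352.4, 91.7]
ee_rot: [-0.664, 0.716, -0.156, 0.147]
contact_force: [-4.5, 0.1, 0.9]
gripper_width: 25.7
grasp_force: 31.8
```

```bash
python3 -m creep '{"translation":[[-0.1,0,0.2],[-0.3,0,0.7],[-0.7,0.1,1.5],[-1.2,0.1,2.5]],"delta_rot":[[0,0,0],[0,0,0],[0,0,0],[0,0,0]],"hand":[2.5,2.5,2.5,2.5]}'
```

```text
clock: 6.8
position: [584.0, -351.3, 117.3]
ee_rot: [-0.664, 0.716, -0.157, 0.148]
contact_force: [0.5, -1.2, -7.2]
gripper_width: 25.6
grasp_force: 31.9
```

```bash
python3 -m creep '{"translation":[[-0.6,0,1.2],[-1.6,0.1,3.4],[-2.8,0.2,6],[-3.5,0.2,7.5],[-3.5,0.2,7.5]],"delta_rot":[[0,0,0],[0,0,0],[0,0,0],[0,0,0],[0,0,0]],"hand":[2.5,2.5,2.5,2.5,2.5]}'
python3 -c "
from tgt import *
rep(C-7*h+np.array([0,0,210]),Tp)"
```

```text
clock: 7.42
position: [549.7, -350.0, 194.6]
ee_rot: [-0.664, 0.715, -0.16, 0.149]
contact_force: [0.7, 0.8, -5.6]
gripper_width: 25.7
grasp_force: 32.1
d cm [ 0.68 29.22  1.54] rotvec deg [-0.76 25.22 11.62]
```

```bash
python3 -m creep '{"translation":[[0.1,2,1],[0.2,5.5,1.5],[0.3,9.5,1.5],[0.4,14,1.5],[0.5,19,1.5],[0.6,24,1.5],[0.7,27.5,1.5],[0.7,29.2,1.5]],"delta_rot":[[-0.1,2.4,1.1],[-0.2,5.8,2.7],[-0.3,9.5,4.4],[-0.4,13.5,6.2],[-0.5,17.5,8.1],[-0.7,21.5,9.9],[-0.8,24,11.1],[-0.8,25.2,11.6]],"hand":[2.5,2.5,2.5,2.5,2.5,2.5,2.5,2.5]}'
python3 -m creep '{"translation":[[0,0,0],[0,0,0]],"delta_rot":[[0,0,0],[0,0,0]],"hand":[2.5,2.5]}'
python3 - <<'E'
from tgt import *
rep(C-7*h+np.array([0,0,210]),Tp)
p,d,P,c=cloud("wrist");np.savez("w4.npz",p=p,P=P); cv2.imwrite("pics/w4.png",p[...,::-1]);print(read_state()["position"])
E
```

```text
clock: 8.43
position: [557.4, -55.3, 206.2]
ee_rot: [0.753, -0.658, -0.002, 0.001]
contact_force: [0.4, -0.3, -6.9]
gripper_width: 25.8
grasp_force: 32.3
clock: 8.68
position: [556.4, -58.3, 206.9]
ee_rot: [0.752, -0.66, -0.001, 0.001]
contact_force: [0.6, -0.5, -6.6]
gripper_width: 26.0
grasp_force: 32.3
d cm [0.01 0.05 0.31] rotvec deg [-0.01 -0.2   0.07]
[556.30851369 -58.51583835 207.03665805]
```

View pics/w4.png

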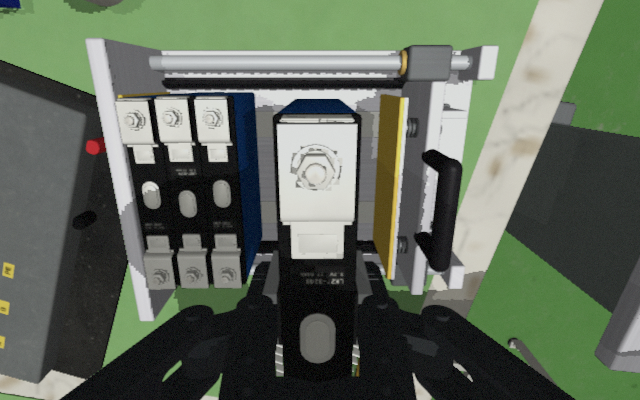

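```bash
cat > chk.py <<'E'
from fit import *; from tgt import *
def clampf(P): q=P-C; return np.stack([q@h,q@l,q[...,2]],-1)
pc=lambda t:np.percentile(t,[0,1,5,50,95,99,100]).round(1) if len(t) else None
E
python3 - <<'E'
from chk import *
f=np.load("w4.npz");p=f["p"];G=clampf(f["P"]);t=clampf(read_state()["position"]);print("tcp",t.round(1))
ok=np.isfinite(G).all(-1)
m=np.zeros((400,640),bool);m[105:370,270:362]=1
V=G[m&ok&(G[...,2]>t[2]+20)]
k=V[:,2]>t[2]+57;print("term X,Y,Z",pc(V[k,0]),pc(V[k,1]),pc(V[k,2]))
k=msk(p,(282,225,356,310),"dark")&ok&(G[...,2]>t[2]+30)&(G[...,2]<t[2]+50);n_,c_,q,s=plane(G[k]);print("top n",n_.round(3),c_.round(1),len(q))
k=msk(p,(275,98,360,118),"blue")&ok;n_,c_,q,s=plane(G[k]);print("end face",n_.round(3),c_.round(1),len(q),pc(q[:,0]),pc(q[:,2]))
k=ok&(G[...,1]<-88)&(G[...,1]>-110)&(G[...,2]>30)&(G[...,2]<45)&(abs(G[...,0])<40);print("rod",pc(G[k][:,1]),np.median(G[k][G[k][:,2]>39][:,1]))
k=msk(p,(228,95,262,245),"blue")&ok&(G[...,2]<105);n_,c_,q,s=plane(G[k]);print("row face",n_.round(3),c_.round(1),len(q),pc(q[:,1]))
k=msk(p,(375,95,410,270),"yellow")&ok;print("pad",pc(G[k][:,0]),pc(G[k][:,1]),pc(G[k][:,2]))
E
```

```text
tcp [ -7.3  -0.7 207. ]
term X,Y,Z [-19.9 -19.8 -18.8  -5.1   5.9   6.8   7.1] [-63.2 -63.1 -62.1 -18.2 -11.4  -5.1  -4.4] [264.  264.  264.1 272.  283.2 284.6 285.6]
top n [0.001 0.008 1.   ] [ -7.4 -20.6 248.6] 3856
end face [-0.001  1.    -0.002] [ -6.9 -74.3 215.2] 837 [-18.3 -18.  -17.   -6.7   3.2   4.1   4.5] [161.7 162.9 172.4 222.1 243.1 244.6 245.7]
rod [-104.4 -104.2 -104.1  -98.4  -92.4  -92.3  -92.3] -98.41746298877186
row face [-1.     0.    -0.001] [ 50.9 -12.5  62.3] 2929 [-73.7 -72.2 -67.9 -15.   50.8  64.7  71.4]
pad [-68.9 -68.1 -67.5 -65.2 -64.9 -64.8 -64.6] [-72.4 -71.6 -67.1 -10.7  58.7  67.3  72.7] [23.1 25.4 31.3 75.5 97.6 98.3 99.1]
```

```bash
python3 -m creep '{"translation":[[0,0.05,-1.5],[0,0.05,-4],[0,0.05,-6.5],[0,0.05,-9],[0,0.05,-11.5],[0,0.05,-13.3],[0,0.05,-14.2],[0,0.05,-14.2]],"delta_rot":[[0,0,0],[0,-0.1,0],[0,-0.2,0],[0,-0.2,0],[0,-0.2,0],[0,-0.2,0],[0,-0.2,0],[0,-0.2,0]],"hand":[2.5,2.5,2.5,2.5,2.5,2.5,2.5,2.5]}'
python3 -m creep '{"translation":[[0,0,0]],"delta_rot":[[0,0,0]],"hand":[2.5]}'
python3 -c "
from tgt import *
rep(C-7*h+np.array([0,0,58]),Tp)"
```

```text
clock: 9.72
position: [556.1, -57.6, 64.6]
ee_rot: [0.752, -0.66, -0.0, 0.001]
contact_force: [-0.2, 0.5, -5.9]
gripper_width: 25.4
grasp_force: 32.3
clock: 9.85
position: [557.3, -57.2, 66.1]
ee_rot: [0.752, -0.659, 0.001, -0.001]
contact_force: [0.3, 0.3, -5.9]
gripper_width: 25.4
grasp_force: 32.3
d cm [-0.07 -0.06 -0.81] rotvec deg [-0.01  0.12  0.01]
```

```bash
python3 -m creep '{"translation":[[0,0,-0.2],[0,0,-0.4],[0,0,-0.5],[0,0,-0.5]],"delta_rot":[[0,0,0],[0,0,0],[0,0,0],[0,0,0]],"hand":[2.5,2.5,2.5,2.5]}'
python3 -m creep '{"translation":[[0,0,-0.1],[0,0,-0.1]],"delta_rot":[[0,0,0],[0,0,0]],"hand":[2.5,2.5]}'
python3 -m creep '{"translation":[[0,0,-0.1],[0,0,-0.1]],"delta_rot":[[0,0,0],[0,0,0]],"hand":[2.5,2.5]}'
```

```text
clock: 10.35
position: [557.2, -57.1, 62.5]
ee_rot: [0.752, -0.659, 0.001, -0.001]
contact_force: [-3.2, 0.9, 5.8]
gripper_width: 25.6
grasp_force: 33.9
clock: 10.6
position: [557.2, -57.1, 62.5]
ee_rot: [0.752, -0.659, 0.001, -0.001]
contact_force: [-4.8, 2.0, 11.7]
gripper_width: 25.9
grasp_force: 34.5
clock: 10.85
position: [557.3, -57.1, 62.5]
ee_rot: [0.752, -0.659, 0.001, -0.001]
contact_force: [-7.1, 1.5, 16.5]
gripper_width: 25.6
grasp_force: 35.3
```

```bash
python3 - <<'E'
from chk import *
p,d,P,c=cloud("wrist");np.savez("w5.npz",p=p,P=P); cv2.imwrite("pics/w5.png",p[...,::-1])
G=clampf(P);t=clampf(read_state()["position"]);print(t)
ok=np.isfinite(G).all(-1)
for a,b in((-20,6),(52,76),(78,102)):
    k=ok&(G[...,0]>a)&(G[...,0]<b)&(G[...,1]>-45)&(G[...,1]<-15)&(G[...,2]>80)&(G[...,2]<112);n_,c_,q,s=plane(G[k]);print("top",n_.round(3),c_.round(1),len(q))
    k=ok&(G[...,0]>a)&(G[...,0]<b)&(G[...,1]>-85)&(G[...,1]<-30)&(G[...,2]>112);print("term",pc(G[k][:,1]),pc(G[k][:,2]),pc(G[k][:,0]))
k=ok&(abs(G[...,0]+7)<12)&(G[...,1]<-72)&(G[...,1]>-85);print("end",pc(G[k][:,1]),pc(G[k][:,2]))
E
```

```text
[-6.2142112   0.59640346 62.47465384]
top [-0.014  0.113  0.993] [ -6.5 -27.9 105.2] 4775
term [-71.9 -70.8 -68.6 -60.3 -48.3 -45.3 -44.4] [112.  112.  112.1 113.1 119.5 120.2 120.8] [-16.9 -16.1 -14.2  -5.6   2.3   4.4   5.1]
top [-0.007  0.089  0.996] [ 63.2 -28.9 104.9] 5102
term [-72.5 -72.  -69.  -61.  -48.8 -46.3 -45. ] [112.  112.  112.1 113.6 119.5 120.2 121.2] [52.1 52.7 55.  60.9 70.6 73.  73.7]
top [-0.041  0.111  0.993] [ 87.  -28.1 105.1] 4080
term [-66.4 -66.1 -64.  -54.1 -46.3 -45.3 -45. ] [112.  112.  112.  112.2 112.8 112.9 113.1] [78.1 78.1 78.2 80.1 83.3 84.1 84.2]
end [-85.  -84.5 -83.5 -73.2 -72.4 -72.1 -72. ] [  8.1   9.2   9.9  42.4 109.6 111.  111.7]
```

View pics/w5.png

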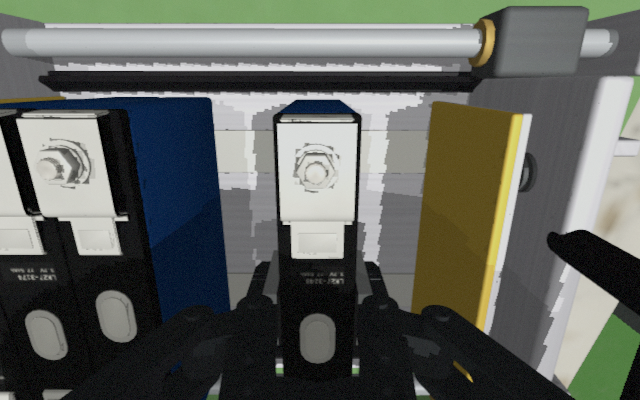

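The loose cell's terminals are at the same height and y as the row's (about 120 and -72), so it's on the floor. I'll ease off the downward push and release.

```bash
python3 -m creep '{"translation":[[0,0,0.15],[0,0,0.2],[0,0,0.2],[0,0,0.2]],"delta_rot":[[0,0,0],[0,0,0],[0,0,0],[0,0,0]],"hand":[2.5,2.5,2.55,2.6]}'
python3 -m creep '{"translation":[[0,0,0],[0,0,0],[0,0,0],[0,0,0],[0,0,0]],"delta_rot":[[0,0,0],[0,0,0],[0,0,0],[0,0,0],[0,0,0]],"hand":[2.7,2.9,3.3,3.9,4.4]}'
python3 -m creep '{"translation":[[0,0,0],[0,0,1],[0,0,4],[0,0,8],[0,0,12],[0,0,14]],"delta_rot":[[0,0,0],[0,0,0],[0,0,0],[0,0,0],[0,0,0],[0,0,0]],"hand":[4.4,4.4,4.4,4.4,4.4,4.4]}'
python3 - <<'E'
from chk import *
p,d,P,c=cloud("wrist");np.savez("w6.npz",p=p,P=P); cv2.imwrite("pics/w6.png",p[...,::-1])
G=clampf(P);print("tcp",clampf(read_state()["position"]));ok=np.isfinite(G).all(-1)
k=ok&(G[...,2]>112)&(G[...,2]<126)&(G[...,0]>-25)&(G[...,0]<15)&(abs(G[...,1])<80);print("term",pc(G[k][:,0]),pc(G[k][:,1]),pc(G[k][:,2]))
k=ok&(G[...,2]>137)&(G[...,2]<160)&(G[...,0]>-110)&(G[...,0]<-60)&(abs(G[...,1])<45);print("bar",k.sum(),pc(G[k][:,0]),pc(G[k][:,1]),pc(G[k][:,2]))
E
```

```text
clock: 11.4
position: [557.5, -57.2, 62.2]
ee_rot: [0.752, -0.659, 0.001, -0.001]
contact_force: [-2.8, 0.1, 5.3]
gripper_width: 25.7
grasp_force: 3.5
clock: 12.02
position: [556.6, -57.1, 60.2]
ee_rot: [0.752, -0.659, 0.0, -0.0]
contact_force: [-0.7, -0.2, -0.5]
gripper_width: 43.8
grasp_force: 0.0
clock: 12.78
position: [557.6, -57.1, 203.9]
ee_rot: [0.752, -0.659, 0.002, -0.002]
contact_force: [-0.3, 0.4, 0.6]
gripper_width: 44.0
grasp_force: 0.0
tcp [ -4.79561813   0.36056739 205.99928758]
term [-16.7 -16.1 -14.4  -5.3   3.5   4.8   5.4] [-71.9 -70.  -66.8 -51.6  65.5  70.8  71.9] [112.  112.  112.1 112.9 119.4 120.2 121.1]
bar 2641 [-96.  -95.1 -93.8 -86.9 -82.4 -82.1 -81.6] [-38.5 -37.5 -34.9  -4.2  31.4  35.7  37.8] [137.  139.7 141.6 146.9 148.7 149.2 149.8]
```

View pics/w6.png

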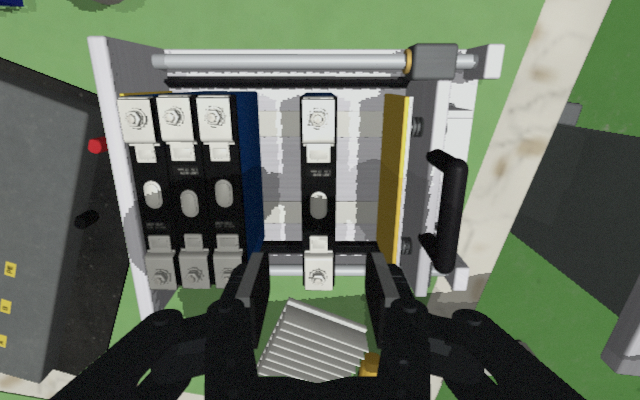

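The cell stands free at clamp x about -6, y 0; the handle is at image (450,212). Next I'll pinch the handle.

```bash
python3 - <<'E'
from chk import *
rep(C-88.5*h+np.array([0,0,180]),Tp)
f=np.load("w6.npz");G=clampf(f["P"]);ok=np.isfinite(G).all(-1)
k=ok&(G[...,2]>146)&(G[...,2]<152)&(G[...,0]>-110)&(G[...,0]<-60)&(abs(G[...,1])<45);print(pc(G[k][:,0]),pc(G[k][:,1]))
k=msk(f["p"],(380,95,415,270),"yellow")&ok;print("pad",pc(G[k][:,0]))
E
```

```text
d cm [-8.29 -1.13 -2.6 ] rotvec deg [-0.01  0.53 -0.03]
[-94.6 -94.1 -93.3 -88.4 -84.3 -83.5 -82.8] [-36.8 -35.1 -32.5  -2.7  31.4  35.1  37.2]
pad [-69.2 -68.2 -67.5 -65.2 -64.9 -64.8 -64.6]
```

```bash
python3 -m creep '{"translation":[[-3,-0.4,0],[-6,-0.8,-0.5],[-8.3,-1.1,-1.5],[-8.3,-1.1,-2.6],[-8.3,-1.1,-2.6]],"delta_rot":[[0,0.5,0],[0,0.5,0],[0,0.5,0],[0,0.5,0],[0,0.5,0]],"hand":[4.4,4.4,4.4,4.4,4.4]}'
python3 -c "
from tgt import *
rep(C-88.5*h+np.array([0,0,128]),Tp)"
```

```text
clock: 13.45
position: [473.6, -68.1, 173.7]
ee_rot: [0.752, -0.659, -0.004, 0.003]
contact_force: [0.1, 0.0, 0.4]
gripper_width: 43.8
grasp_force: 0.0
d cm [ 0.21 -0.03 -4.57] rotvec deg [ 0.01 -0.56  0.01]
```

```bash
python3 -m creep '{"translation":[[0.1,0,-1.5],[0.2,0,-3],[0.2,0,-4.2],[0.2,0,-4.6],[0.2,0,-4.6]],"delta_rot":[[0,0,0],[0,0,0],[0,0,0],[0,0,0],[0,0,0]],"hand":[4.4,4.4,4.4,4.4,4]}'
python3 -m creep '{"translation":[[0,0,0],[0,0,0],[0,0,0],[0,0,0],[0,0,0]],"delta_rot":[[0,0,0],[0,0,0],[0,0,0],[0,0,0],[0,0,0]],"hand":[3,2,1.6,1.3,1.3]}'
python3 -c "
from tgt import *
s=read_state();print((s['position']-C)@h,(s['position']-C)@l); rep(C-88.5*h+np.array([0,0,128]),Tp)"
```

```text
clock: 14.08
position: [475.8, -68.1, 128.2]
ee_rot: [0.752, -0.659, -0.003, 0.003]
contact_force: [-0.0, 0.2, 0.2]
gripper_width: 40.3
grasp_force: 0.0
clock: 14.7
position: [474.5, -68.3, 128.5]
ee_rot: [0.752, -0.659, -0.004, 0.004]
contact_force: [-5.1, 0.5, 5.0]
gripper_width: 13.3
grasp_force: 14.6
-89.6886925657666 0.3244367359390168
d cm [ 0.12 -0.02 -0.05] rotvec deg [ 0.01 -0.61  0.02]
```

```bash
python3 -m creep '{"translation":[[0.2,0.03,0],[0.8,0.1,0],[1.5,0.2,0],[2.2,0.29,0],[2.9,0.38,0],[3.6,0.47,0],[4,0.53,0],[4,0.53,0]],"delta_rot":[[0,0,0],[0,0,0],[0,0,0],[0,0,0],[0,0,0],[0,0,0],[0,0,0],[0,0,0]],"hand":[1.2,1.2,1.2,1.2,1.2,1.2,1.2,1.2]}'
python3 - <<'E'
from chk import *
t=clampf(read_state()["position"]);print(t)
p,d,P,c=cloud("wrist");G=clampf(P);ok=np.isfinite(G).all(-1)
k=msk(p,(200,60,640,330),"yellow")&ok&(abs(G[...,1])<80)&(G[...,2]<105);print("pad",k.sum(),pc(G[k][:,0]))
k=ok&(G[...,2]>112)&(G[...,2]<123)&(G[...,0]>-22)&(G[...,0]<40)&(abs(G[...,1])<80);print("term",pc(G[k][:,0]))
E
```

```text
clock: 15.7
position: [513.5, -63.2, 128.6]
ee_rot: [0.752, -0.659, -0.005, 0.005]
contact_force: [-7.1, 0.1, 7.6]
gripper_width: 12.8
grasp_force: 32.0
[-50.41480506   0.31196087 128.56186619]
pad 948 [-29.2 -29.  -28.9 -27.5 -14.    2.8  40.7]
term [-17.  -16.2 -14.   -6.4   1.9   4.2   4.8]
```

```bash
python3 -m creep '{"translation":[[0.3,0.04,0],[0.7,0.09,0],[1.1,0.15,0],[1.5,0.2,0],[1.9,0.25,0],[2.3,0.3,0],[2.7,0.36,0],[3.1,0.41,0]],"delta_rot":[[0,0,0],[0,0,0],[0,0,0],[0,0,0],[0,0,0],[0,0,0],[0,0,0],[0,0,0]],"hand":[1.2,1.2,1.2,1.2,1.2,1.2,1.2,1.2]}'
python3 -m creep '{"translation":[[0.3,0.04,0],[0.6,0.08,0],[0.9,0.12,0],[1.2,0.16,0],[1.4,0.18,0],[1.4,0.18,0]],"delta_rot":[[0,0,0],[0,0,0],[0,0,0],[0,0,0],[0,0,0],[0,0,0]],"hand":[1.2,1.2,1.2,1.2,1.2,1.2]}'
python3 - <<'E'
from chk import *
t=clampf(read_state()["position"]);print(t)
p,d,P,c=cloud("wrist");np.savez("w7.npz",p=p,P=P);cv2.imwrite("pics/w7.png",p[...,::-1]);G=clampf(P);ok=np.isfinite(G).all(-1)
k=msk(p,(200,60,640,330),"yellow")&ok&(abs(G[...,1])<80)&(G[...,2]<105);print("pad",k.sum(),pc(G[k][:,0]))
k=ok&(G[...,2]>112)&(G[...,2]<123)&(G[...,0]>5)&(G[...,0]<130)&(G[...,1]<-45)&(G[...,1]>-66);print("term hist",np.histogram(G[k][:,0],np.arange(4,132,3)))
E
```

```text
clock: 16.75
position: [542.4, -59.4, 128.5]
ee_rot: [0.752, -0.659, -0.006, 0.006]
contact_force: [-11.5, 0.5, 11.3]
gripper_width: 12.5
grasp_force: 32.4
clock: 17.5
position: [556.9, -57.5, 128.6]
ee_rot: [0.752, -0.659, -0.006, 0.006]
contact_force: [-10.9, 0.9, 11.7]
gripper_width: 12.7
grasp_force: 32.2
[ -6.63095245   0.27643753 128.5613026 ]
pad 968 [-91.5  14.6  14.9  16.3  36.   53.7  57.1]
term hist (array([  0,   0,   0,   0,   0,  30,  49, 182, 237, 183, 113,  51,  26,
         0,   0,   0,  48,  78, 263, 234, 138,  54,  40,   8,   7,  61,
        84, 323, 232, 140,  51,  43,   1,  23,  68, 240, 332, 206,  61,
        31,  49,   0]), array([  4,   7,  10,  13,  16,  19,  22,  25,  28,  31,  34,  37,  40,
        43,  46,  49,  52,  55,  58,  61,  64,  67,  70,  73,  76,  79,
        82,  85,  88,  91,  94,  97, 100, 103, 106, 109, 112, 115, 118,
       121, 124, 127, 130]))
```

View pics/w7.png

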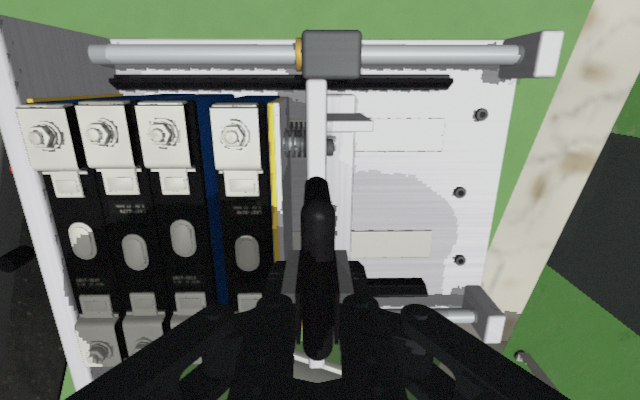

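```bash
python3 -m creep '{"translation":[[0.3,0.04,0],[0.6,0.08,0],[0.8,0.1,0],[1,0.13,0],[1,0.13,0],[1,0.13,0]],"delta_rot":[[0,0,0],[0,0,0],[0,0,0],[0,0,0],[0,0,0],[0,0,0]],"hand":[1.2,1.2,1.2,1.2,1.2,1.2]}'
cat > m.py <<'E'
from chk import *
t=clampf(read_state()["position"]);print(t)
p,d,P,c=cloud("wrist");np.savez("w8.npz",p=p,P=P);cv2.imwrite("pics/w8.png",p[...,::-1]);G=clampf(P);ok=np.isfinite(G).all(-1)
k=msk(p,(200,60,330,330),"yellow")&ok&(abs(G[...,1])<74)&(G[...,2]<105)&(G[...,2]>90);print("pad",k.sum(),pc(G[k][:,0]))
k=ok&(G[...,2]>116)&(G[...,2]<123)&(G[...,1]<-45)&(G[...,1]>-66);x=G[k][:,0]
for a in(38,64,90,116): print(a,np.round(np.median(x[abs(x-a)<11]),1),pc(x[abs(x-a)<13]))
k=ok&(G[...,2]>140)&(G[...,2]<152)&(abs(G[...,1]+22)<12)&(abs(G[...,0])<30);print("bar",k.sum(),pc(G[k][:,0]))
k=ok&(G[...,2]>95)&(G[...,2]<109)&(G[...,1]<-40)&(G[...,1]>-75)&(G[...,0]>-20)&(G[...,0]<22);print("plate",k.sum(),np.histogram(G[k][:,0],np.arange(-20,24,2)))
E
python3 m.py
```

```text
clock: 18.3
position: [566.3, -56.3, 128.5]
ee_rot: [0.752, -0.659, -0.006, 0.006]
contact_force: [-11.1, -0.2, 10.6]
gripper_width: 12.4
grasp_force: 32.3
[  2.84141372   0.26757971 128.54996776]
pad 955 [21.4 21.6 21.8 23.2 45.5 55.1 62.1]
38 37.7 [33.2 33.4 34.2 37.7 41.7 42.5 43. ]
64 62.5 [57.9 58.3 59.  62.5 66.7 67.8 68.2]
90 89.3 [84.6 84.9 86.  89.3 93.5 94.8 95.3]
116 114.3 [109.7 110.3 111.2 114.3 118.5 119.7 120.5]
bar 2350 [-9.5 -8.8 -6.3  3.3 13.3 15.8 16.6]
plate 1966 (array([  0,   0,   0,   0,   0,   0,   0,   2,   8, 222, 294, 346, 315,
       294,  31,   0,   0,   0,   0, 190, 264]), array([-20, -18, -16, -14, -12, -10,  -8,  -6,  -4,  -2,   0,   2,   4,
         6,   8,  10,  12,  14,  16,  18,  20,  22]))
```

```bash
python3 -m creep '{"translation":[[0.15,0.02,0],[0.3,0.04,0],[0.4,0.05,0],[0.4,0.05,0],[0.4,0.05,0]],"delta_rot":[[0,0,0],[0,0,0],[0,0,0],[0,0,0],[0,0,0]],"hand":[1.2,1.2,1.2,1.2,1.2]}'
python3 m.py
```

```text
clock: 18.98
position: [569.7, -55.8, 128.5]
ee_rot: [0.752, -0.659, -0.007, 0.007]
contact_force: [-14.0, 1.1, 11.9]
gripper_width: 12.9
grasp_force: 32.4
[  6.29258682   0.27704451 128.54955086]
pad 974 [ 2.  21.6 21.8 23.3 50.6 61.8 68.5]
38 37.7 [33.  33.5 34.2 37.7 41.7 42.5 43. ]
64 62.7 [58.2 58.5 59.2 62.7 66.8 67.5 68.1]
90 89.3 [84.9 85.2 85.9 89.3 93.5 94.6 95.1]
116 114.3 [110.1 110.4 111.1 114.3 118.7 119.9 120.6]
bar 2334 [-6.  -5.3 -2.6  6.8 16.7 19.3 19.9]
plate 1966 (array([  0,   0,   0,   0,   0,   0,   0,   0,   0,   8,  28, 296, 339,
       295, 296, 256,   0,   0,   0, 187, 261]), array([-20, -18, -16, -14, -12, -10,  -8,  -6,  -4,  -2,   0,   2,   4,
         6,   8,  10,  12,  14,  16,  18,  20,  22]))
```

```bash
python3 -m creep '{"translation":[[-0.1,-0.01,0],[-0.1,-0.01,0],[-0.1,-0.01,0],[-0.1,-0.01,0],[-0.1,-0.01,0],[-0.1,-0.01,0]],"delta_rot":[[0,0,0],[0,0,0],[0,0,0],[0,0,0],[0,0,0],[0,0,0]],"hand":[1.2,1.3,1.5,2.2,3,3.2]}'
python3 -m creep '{"translation":[[0,0,1],[0,0,3],[0,0,6],[0,0,9],[0,0,10],[0,0,10]],"delta_rot":[[0,0,0],[0,0,0],[0,0,0],[0,0,0],[0,0,0],[0,0,0]],"hand":[3.2,3.2,3.2,3.2,3.2,3.2]}'
sed -i 's/w8/w9/g' m.py; python3 m.py
```

```text
clock: 19.77
position: [574.2, -55.1, 128.2]
ee_rot: [0.752, -0.659, -0.003, 0.002]
contact_force: [-0.6, -0.2, 0.4]
gripper_width: 32.1
grasp_force: 0.0
clock: 20.52
position: [573.7, -55.1, 228.7]
ee_rot: [0.752, -0.659, -0.003, 0.002]
contact_force: [0.5, -0.3, -1.0]
gripper_width: 32.0
grasp_force: 0.0
[ 10.31063206   0.45624171 228.6951339 ]
pad 700 [ 21.6  21.7  21.9  23.5  77.3 101.9 105.6]
38 38.1 [33.3 33.6 34.5 38.1 41.8 42.5 42.7]
64 63.0 [58.3 58.6 59.6 63.  67.2 68.  68.5]
90 89.8 [85.2 85.6 86.3 89.8 94.  94.5 94.8]
116 114.9 [110.8 110.9 111.6 114.9 119.2 120.4 120.6]
bar 697 [ 0.2  0.3  1.   7.2 12.6 13.3 13.3]
plate 820 (array([  0,   0,   0,   0,   0,   0,   0,   0,   0,   4,  21, 120, 143,
        96, 142, 108,   0,   0,   0,  71, 115]), array([-20, -18, -16, -14, -12, -10,  -8,  -6,  -4,  -2,   0,   2,   4,
         6,   8,  10,  12,  14,  16,  18,  20,  22]))
```

View pics/w9.png

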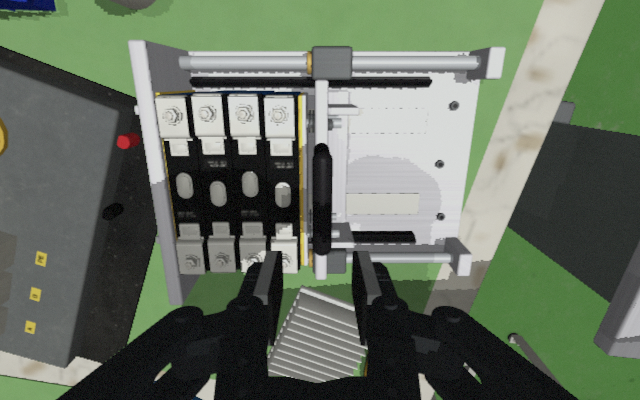

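The four cells stand face to face at (228,115), the handle is free, and the follower is where I left it with the pad about 6 mm in. Handing in.

```bash
python3 -c "
from bench import *
print(job_done())"
```

```text
the job is handed in; nothing more can be done
None
```

I handed the job in at about 20.6 s of the 54 s: the blue cell stands in the clamp face to face with the row, the sprung pad is pressed in about 6 of its 13 mm (my estimate from the images and follower travel), and the arm is clear; the bottle, tub and nut driver were not touched, and no verdict came back.

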